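# Rinse the water filter: two scraper turns

### The arm

A 6-joint arm with a two-finger parallel gripper is mounted at the origin on the work surface. World frame = base frame: x ahead of the robot, y to its left, z up, the work surface at z = 0. Lengths are in m, angles in rad, forces in N, time in s.
With the tool pointing down it reaches from about 0.35 to 0.725 m from the base axis. Payload 6 kg.
Tool frame: the origin (TCP) lies at the very end of the fingers, on their centre line; the grasp point (between the pads) lies 19 mm behind it (arm.grip_depth is the distance from the TCP to the grasp point, in m); z points along the fingers, x is the direction in which the jaws open and shut, and the axes are right-handed (so a half turn about z gives the same grasp; the last joint's range is limited). The gripper opens to 85 mm and grips with 20 to 120 N. Pads are 22 mm wide; open, the fingers measure 114 mm over their backs; the gripper's body (76 mm by 85 mm) begins 54 mm behind the grasp point. The pads swing forward as they close: fully open they stand 13 mm farther back than shut.
Start: joints at [1.539, 0.04, 0.085, 0, -1.615, -0.334], TCP at [0.215, 0.56, 0.231] pointing down, gripper open.
Joint ranges: [-2.56, 2.56], [-1.29, 2.01], [-1.08, 1.49], [-3.29, 1.98], [-2.81, -0.18], [-2.99, 2.99]. Speed limits (rad/s): [2.57, 2.57, 3.01, 3.14, 3.14, 3.14].

### API

Orientations are given as a 3x3 rotation matrix whose columns are the frame's x, y, z axes.
In Python, from rig import arm, imaging, job gives the robot as it stands.
- The arm moves only by the tool move_arm, never from a script. Its argument "series" is a list of rows, each an object of numbers: "hand": the finger opening in m, from 0 to 0.0854; "tx", "ty", "tz": the shift along the tool's x, y, z in m; "twist": the turn about the tool's z in degrees. In form: [{"hand": .., "tx": .., "ty": .., "tz": .., "twist": ..}, ...]. A call has 1 to 5 rows; each row shifts and turns the commanded pose from where the row before left it, along the tool's axes as they then stand; what a row does not reach is not made up. A row lasts 1/10 s, in which the tool goes at most 50 mm and 8.59 degrees, less where a joint would pass 70% of its speed; a pose out of reach is approached as far as the arm can. A call is refused whole if a number of a shift passes 0.05 or a number of a turn 8.59, either way. A call with a gripper value outside its range is refused whole. The fingers move at their own pace and stop on an object; "force" is the grip in N (left out, the last holds). Time passes only in rows, so rows that do not move let the fingers close. It gives the time, the measured TCP pose, the force and the opening at its end, in the units of the state.
- arm.get_state(): the state, without advancing time (a new reading comes with each control period).
- imaging.capture(name): name is "scene" or "top"; returns a dict with "color" (384x512x3 uint8, red, green, blue), "camera_matrix" (3x3 intrinsics, pixels), "eye" and "rotation" of the camera in the world. Camera axes: x right, y down, z forward; pixel columns grow to the right and rows downward; lengths in m; the calibration is good to about 2 mm. A picture is of the moment at which its call begins. There is no depth.
- job.sign_off(): hands the job in, once; it reports no verdict.
The state is a dict: "time": time; "joints": joint angles; "joint_vel": joint speeds; "effort": joint torques, N m; "tool_pos": TCP position; "ee_rot": TCP orientation; "force": force on the tool from outside, world axes, zero at the start; "moment": the same for the moment, N m; "finger_gap": opening from 0.0 (shut) to 1.0 (fully open).
Only numpy, scipy, OpenCV 4.12 (cv2) and the standard library are available. Lean on these libraries where they do the work, as an engineer would, in place of code of your own. Each camera call takes 0.05 s, during which the arm holds its last target. There are 200 camera calls.

### The job

Rinse the screen of the blue water filter on the counter: push the red flush lever right over to its open side (away from the robot), crank the scraper exactly two full turns clockwise seen from above with the orange handle, then push the lever fully back. The crank swings loosely at first, by an amount nobody can see, until it catches the scraper and becomes heavy: count the two turns from that catch, whatever the handle did before. Do not strain the filter head sideways on its soft mount, and leave the dishes alone.

Things in the scene. Friction and masses are not known exactly. Their poses are not given: they have to be found in the camera images.
- filter: the filter unit, fixed: grey foot plate 150 x 310 x 12 mm, on it the round blue head (100 mm across) and, 170 mm along -y, the flush valve, a brass block 70 x 50 x 25 mm whose lever swings about an axis along y, 34 mm above the counter. Origin: on the counter under the crank's axis. x points away from the robot (up to 20 degrees off), y left, z up.
- bush (a point): centre of the black rubber bush under the blue head, 27 mm above the counter on the crank's axis. The head on it gives 1 mm sideways for every 6 N of side force; beyond 3.5 mm (21 N) the seal tears.
- hub (a point): point of the head on the crank's vertical axis, 140 mm above the counter, level with the top of the crank's hub; its axes are those of the filter. It moves sideways with the head when that is strained.
- knob_c (a point): centre of the crank's orange handle, an upright cylinder 24 mm across, 52 mm high, that spins freely on its pin, so fingers holding it need not turn. It stands 60 mm from the crank's axis; its underside is 142 mm, this centre 168 mm and its top 194 mm above the counter.
- crank_bar (a point): middle of the top face of the flat crank bar (aluminium, 18 mm wide), 138 mm above the counter, 30 mm out from the axis towards the handle. The crank swings clockwise with under 1 N at the handle for 0.8 to 3.4 rad, different each time, then catches the shaft and takes a steady 8 N or so. Anticlockwise it meets a hard stop after the rest of its 4 rad of slack.
- scraper (a point): the scraper's nut, hidden inside the head; it creeps along the filter's +x by 1 mm for each full turn of the scraper shaft, from 0 at the start as seen from point hub. Too little to be read: feel and count instead. Once caught, shaft and crank turn together while the crank is not turned back; there are no clicks, marks or end stops.
- valve_tip (a point): centre of the red ball, 26 mm across, on the end of the flush lever, 80 mm from the lever's pivot on a 10 mm steel stem. The ball is about 104 mm above the counter at either end of its swing and 114 mm half-way.
- valve (a joint): the flush lever's angle: 0 leaning to the filter's -x (closed, towards the robot), 1.0 rad leaning to +x (open); 0.5 is upright. It stays where it is left; about 1 N at the ball moves it; hard stops at both ends.
- plate: bystander, loose: white porcelain plate with a blue rim, 190 mm across, 18 mm high; origin at the centre of its underside
- mug: bystander, loose: glass mug, 72 mm across with a side handle, 90 mm high; origin at the centre of its underside
- bowl: bystander, loose: white rice bowl, 110 mm across, 55 mm high; origin at the centre of its underside
- cutlery_cup: bystander, loose: green plastic cutlery cup, 80 mm across, 110 mm high; origin at the centre of its underside
- soap: bystander, loose: yellow dish-soap bottle, 60 mm across, 170 mm high; origin at the centre of its underside
- jar: bystander, loose: amber jar, 64 mm across, 90 mm high; origin at the centre of its underside
- spoon: bystander, loose: metal spoon lying flat; origin at the centre of its underside

How it is judged:
On the way, in this order (a step that is already met when the one before it is completed fails the run):
1. the flush lever is pushed over to open before the scraper is turned (value of joint valve above 0.85 rad and x of scraper in the frame of hub below 0.0001 m), for 0.2 s.
2. with the lever open, the scraper has made two turns (value of joint valve above 0.85 rad and x of scraper in the frame of hub between 0.0019 and 0.0021 m), for 0.2 s.
3. the lever is back at closed (value of joint valve below 0.15 rad), for 0.2 s.
At the end, for the whole second after the job is handed in: The scraper shaft has made two turns since the start, to within a tenth of a turn, and the flush lever is back within 0.15 rad of closed (value of joint valve below 0.15 rad and x of scraper in the frame of hub between 0.0019 and 0.0021 m); the robot touches nothing.
It fails at once if the scraper is turned more than 2.1 turns (x of scraper in the frame of hub above 0.0021 m).
It fails at once if the scraper is begun with the flush lever not open, or the lever is closed before the two turns are complete (value of joint valve below 0.6 rad and x of scraper in the frame of hub between 0.0001 and 0.0019 m).
It fails at once if the filter head is strained more than 3.5 mm sideways on its mount (about 21 N) (distance of hub from where it was at the start of the episode above 0.0035 m).
It fails at once if a bystander is shoved more than 30 mm (distance of any of plate, mug, bowl, cutlery_cup, soap, jar, spoon from where it was at the start of the episode above 0.03 m).
It also fails if it takes over 72 s, if anything falls off the work surface, if the arm or the gripper's body presses on something with over 40 N, if the wrist force passes 120 N, or if a joint passes its speed limit or range.

## Working session

There is one attempt and no reset: what is moved stays moved. The work goes in short steps, Python scripts to look and compute and a tool call to move; the robot and the scene stay as the last step left them, time stands still between calls to the robot, and variables do not carry over. Pictures are saved under pics/ and viewed, about 8 in all and at most 12, crops included, and the job is handed in when it is done.

Besides the shell and the picture viewer there is one more tool, called as name([rows], argument=value, ...), one row to a line, values as JSON. move_arm: Moves the arm, as the interface text tells. Its arguments: {"type":"object","properties":{"series":{"type":"array"},"force":{"type":"number"}},"required":["series"]}

```bash
mkdir -p pics; ls; python3 - <<'E'
from rig import arm,imaging
import cv2,numpy as np
for n in("scene","top"):
    c=imaging.capture(n); cv2.imwrite(f"pics/{n}0.png",c["color"][:,:,::-1]); np.savez(f"{n}0.npz",**c)
    print(n,c["camera_matrix"].tolist(),c["eye"],c["rotation"].tolist())
s=arm.get_state();print(s)
E
```

```text
pics
scene [[460.5974813078216, 0.0, 267.8579872011773], [0.0, 460.5974813078216, 191.00778142503214], [0.0, 0.0, 1.0]] [1.20925419 0.46033817 1.01710729] [[-0.5431896215679111, 0.625135003018486, -0.5604919830131266], [0.839592551446163, 0.4087353850146289, -0.3577984524743853], [0.0054205698068987215, -0.6649373000802562, -0.7468795112901062]]
top [[398.11733538127476, 0.0, 257.2617250937402], [0.0, 398.11733538127476, 189.9503034304781], [0.0, 0.0, 1.0]] [0.30241674 0.05527793 1.16427965] [[-0.00103139894833936, -0.9739406032565454, 0.2268008764191308], [-0.9999992557756883, 0.0011523194645002397, 0.0004007591817435388], [-0.0006516627036914092, -0.226800294285806, -0.973941066927354]]
{'time': 0.1, 'joints': array([ 1.53868859e+00,  4.07777858e-02,  8.39022323e-02, -4.38151228e-04,
       -1.61550846e+00, -3.33695255e-01]), 'joint_vel': array([ 0.00033605, -0.00017671,  0.00045015,  0.00121593,  0.00184309,
        0.00018257]), 'effort': array([-5.81805536e-03, -3.69349158e+01,  3.48279905e+01,  6.95165724e+00,
       -4.68976825e-03, -6.89550731e-06]), 'tool_pos': array([0.21443748, 0.56004771, 0.23035347]), 'ee_rot': array([[-3.57680910e-01, -9.33843739e-01, -4.88456131e-04],
       [-9.33842420e-01,  3.57681228e-01, -1.57282134e-03],
       [ 1.64348095e-03, -1.06427111e-04, -9.99998644e-01]]), 'force': array([-0.11122578, -0.33970074,  1.17384862]), 'moment': array([-0.01294178, -0.0065113 ,  0.00653705]), 'finger_gap': 0.9964495444257382}
```

View pics/scene0.png

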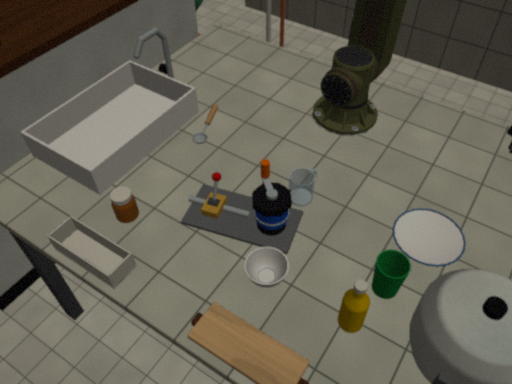

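View pics/top0.png

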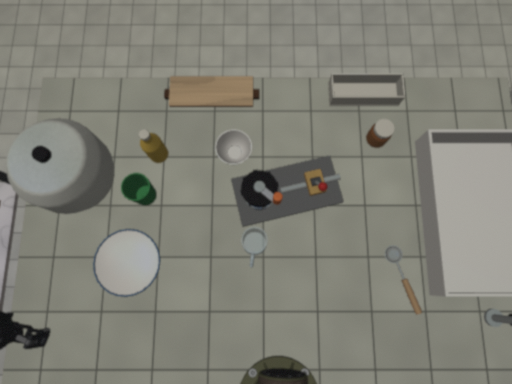

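The scene view shows the filter, with the orange knob at about (265,168), the red ball at (216,176) and the head at (270,205). In the top view the hub is at about (260,188), the knob at (277,197) and the ball at (323,186). The glass mug is on the robot's side of the head and the bowl on the far side.

```bash
cat > h.py <<'E'
import cv2,numpy as np
from rig import arm,imaging
def ray(c,p):
    K=c["camera_matrix"];d=c["rotation"]@np.array([(p[0]-K[0,2])/K[0,0],(p[1]-K[1,2])/K[1,1],1]);return np.array(c["eye"]),d/np.linalg.norm(d)
def plane(c,p,z):
    e,d=ray(c,p);return e+d*(z-e[2])/d[2]
def tri(a,p,b,q):
    e,d=ray(a,p);f,g=ray(b,q);M=np.stack([d,-g],1);s=np.linalg.lstsq(M,f-e,rcond=None)[0]
    P,Q=e+s[0]*d,f+s[1]*g;return (P+Q)/2,np.linalg.norm(P-Q)
def blobs(c,lo,hi,win,smin=150,vmin=60):
    h=cv2.cvtColor(c["color"],cv2.COLOR_RGB2HSV);m=cv2.inRange(h,(lo,smin,vmin),(hi,255,255))
    if lo==0: m|=cv2.inRange(h,(177,smin,vmin),(180,255,255))
    w=np.zeros_like(m);x0,y0,x1,y1=win;w[y0:y1,x0:x1]=m[y0:y1,x0:x1]
    n,_,st,ce=cv2.connectedComponentsWithStats(w);return [(st[i].tolist(),ce[i].round(2).tolist()) for i in range(1,n) if st[i][4]>8]
E
python3 - <<'E'
from h import *
S=dict(np.load("scene0.npz"));T=dict(np.load("top0.npz"))
for n,c,w in(("S",S,(180,150,310,250)),("T",T,(225,150,350,230))):
    for k,l,h_ in(("red",0,4),("orange",5,14),("brass",15,24),("blue",100,125)): print(n,k,blobs(c,l,h_,w))
    hs=cv2.cvtColor(c["color"],cv2.COLOR_RGB2HSV)
    for p in ([(265,168),(216,176)] if n=="S" else [(277,197),(323,186)]): print(hs[p[1],p[0]])
for nm,p,z in(("mug",(254,242),.09),("bowl",(234,147),.055),("jar",(384,128),.09),("hub",(260,188),.14)): print(nm,plane(T,p,z))
x0,y0,x1,y1=180,150,320,260
a=cv2.resize(S["color"][y0:y1,x0:x1],None,fx=4,fy=4,interpolation=2)[:,:,::-1]
cv2.imwrite("pics/sc.png",a)
b=cv2.resize(T["color"][140:260,215:355],None,fx=5,fy=5,interpolation=2)[:,:,::-1]
cv2.imwrite("pics/tc.png",b)
E
```

```text
S red [([213, 173, 8, 8, 52], [216.29, 176.29])]
S orange [([261, 159, 9, 19, 142], [264.92, 167.93])]
S brass [([201, 192, 25, 26, 311], [213.54, 206.29])]
S blue [([265, 211, 23, 13, 119], [276.13, 218.67]), ([267, 223, 19, 6, 35], [276.03, 226.43])]
[ 12 255  87]
[179 249 129]
T red [([319, 183, 8, 7, 46], [322.5, 186.0])]
T orange [([318, 186, 7, 5, 9], [320.44, 188.78]), ([274, 192, 8, 12, 75], [277.05, 197.25])]
T brass []
T blue []
[ 10 174 160]
[  1 180 133]
mug [0.40890056 0.06463815 0.09      ]
bowl [0.69023355 0.12386721 0.055     ]
jar [ 0.73496977 -0.3087312   0.09      ]
hub [0.54622723 0.04845216 0.14      ]
```

View pics/tc.png

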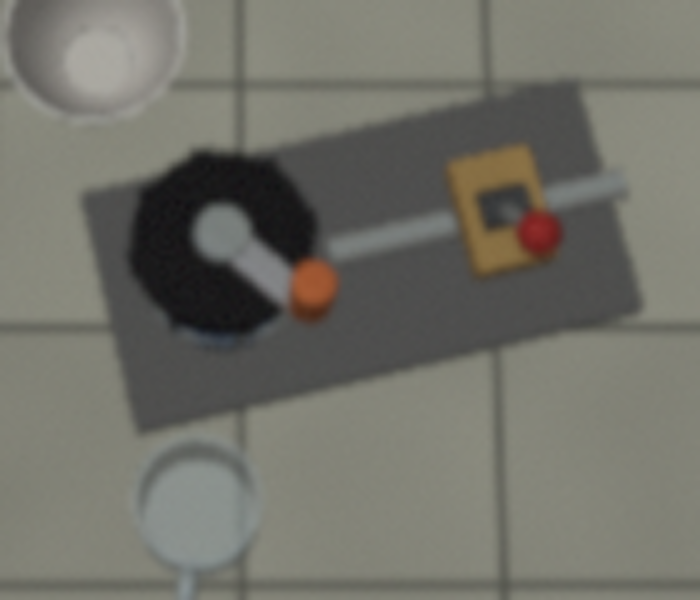

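View pics/sc.png

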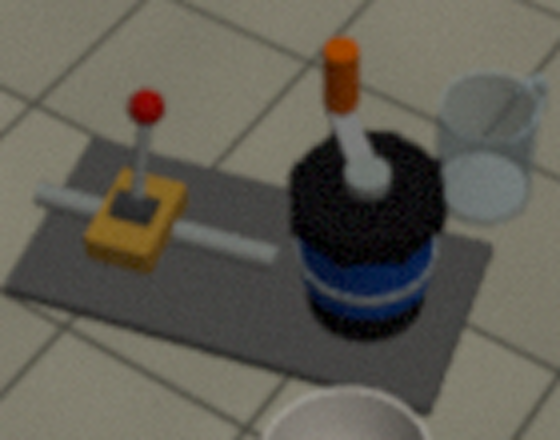

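```bash
python3 - <<'E'
from h import *
S=dict(np.load("scene0.npz"));T=dict(np.load("top0.npz"))
k=lambda x,y:(215+x/5-.4,140+y/5-.4); s=lambda x,y:(180+x/4-.4,150+y/4-.4)
print("ball",tri(S,(216.29,176.29),T,(322.3,186.2)))
print("knob",tri(S,(264.92,167.93),T,(277.05,197.25)), "top", plane(T,k(315,283),.194), plane(S,s(342,48),.194))
print("hub",tri(S,s(368,174),T,k(221,233)),plane(T,k(221,233),.14),plane(S,s(368,174),.14))
c=np.array([plane(T,k(*p),.012) for p in((82,193),(578,82),(640,310),(140,432))]);print(c,c.mean(0))
for a,b in((0,1),(3,2),(3,0),(2,1)):
    d=c[b]-c[a];print(np.linalg.norm(d),np.degrees(np.arctan2(d[1],d[0])))
E
```

```text
ball (array([ 0.55867668, -0.12177223,  0.10785734]), np.float64(0.0002101235134187282))
knob (array([0.51373945, 0.00599116, 0.17326164]), np.float64(0.0014278078197088036)) top [0.51230648 0.00498672 0.194     ] [0.51152522 0.00591086 0.194     ]
hub (array([0.55129037, 0.05163018, 0.13930432]), np.float64(3.6102611252506396e-05)) [0.55112948 0.05161639 0.14      ] [0.55180567 0.05197123 0.14      ]
[[ 0.60694328  0.13430201  0.012     ]
 [ 0.67616284 -0.16547602  0.012     ]
 [ 0.5351484  -0.19606421  0.012     ]
 [ 0.46306913  0.09853557  0.012     ]] [ 0.57033091 -0.03217566  0.012     ]
0.30766575976974864 -76.9981218434778
0.3032893862308652 -76.25162256216366
0.1482531889443641 13.960469961871073
0.14429383356278694 12.238725593137431
```

move_arm([
  {"hand": 0,"tx": 0.033,"ty": -0.033},
  {"tx": 0.033,"ty": -0.033},
  {"tx": 0.033,"ty": -0.033},
  {"tx": 0.033,"ty": -0.033},
  {"tx": 0.033,"ty": -0.033},
])

```text
validation failed for argument at $.se...
```

move_arm([
  {"tx": 0.033,"ty": -0.033},
  {"tx": 0.033,"ty": -0.033},
  {"tx": 0.033,"ty": -0.033},
  {"tx": 0.033,"ty": -0.033},
  {"tx": 0.033,"ty": -0.033},
])

```text
validation failed for argument at $.se...
```

move_arm([
  {"tx": 0.033,"ty": -0.033},
  {"tx": 0.033,"ty": -0.033},
  {"tx": 0.033,"ty": -0.033},
  {"tx": 0.033,"ty": -0.033},
  {"tx": 0.033,"ty": -0.033},
])

```text
validation failed for argument at $.se...
```

move_arm([
  {"twist": -8.5},
  {"twist": -8.5},
  {"twist": -8.5},
  {"twist": -8.5},
  {"twist": 0},
])

```text
validation failed for argument at $.se...
```

move_arm([
  {"hand": 0.0,"tx": 0.033,"ty": -0.033,"tz": 0.0,"twist": 0.0},
  {"hand": 0.0,"tx": 0.033,"ty": -0.033,"tz": 0.0,"twist": 0.0},
  {"hand": 0.0,"tx": 0.033,"ty": -0.033,"tz": 0.0,"twist": 0.0},
  {"hand": 0.0,"tx": 0.033,"ty": -0.033,"tz": 0.0,"twist": 0.0},
  {"hand": 0.0,"tx": 0.033,"ty": -0.033,"tz": 0.0,"twist": 0.0},
])

```text
time: 0.6
tool_pos: [0.3099, 0.3454, 0.2309]
ee_rot: [[-0.357, -0.934, -0.0], [-0.934, 0.357, -0.0], [0.0, 0.0, -1.0]]
force: [1.9, 0.5, 0.9]
finger_gap: 0.141
```

move_arm([
  {"hand": 0.0,"tx": 0.033,"ty": -0.033,"tz": 0.0,"twist": 0.0},
  {"hand": 0.0,"tx": 0.033,"ty": -0.033,"tz": 0.0,"twist": 0.0},
  {"hand": 0.0,"tx": 0.033,"ty": -0.033,"tz": 0.0,"twist": 0.0},
  {"hand": 0.0,"tx": 0.033,"ty": -0.033,"tz": 0.0,"twist": 0.0},
  {"hand": 0.0,"tx": 0.033,"ty": -0.033,"tz": 0.0,"twist": 0.0},
])

```text
time: 1.1
tool_pos: [0.4049, 0.1323, 0.2312]
ee_rot: [[-0.357, -0.934, 0.0], [-0.934, 0.357, 0.0], [-0.001, -0.0, -1.0]]
force: [1.4, 0.4, 0.5]
finger_gap: -0.001
```

move_arm([
  {"hand": 0.0,"tx": 0.033,"ty": -0.033,"tz": 0.0,"twist": 0.0},
  {"hand": 0.0,"tx": 0.033,"ty": -0.033,"tz": 0.0,"twist": 0.0},
  {"hand": 0.0,"tx": 0.033,"ty": -0.033,"tz": 0.0,"twist": 0.0},
  {"hand": 0.0,"tx": 0.033,"ty": -0.033,"tz": 0.0,"twist": 0.0},
  {"hand": 0.0,"tx": 0.033,"ty": -0.033,"tz": 0.0,"twist": 0.0},
])

```text
time: 1.6
tool_pos: [0.5001, -0.081, 0.2311]
ee_rot: [[-0.358, -0.934, -0.0], [-0.934, 0.358, 0.0], [-0.0, 0.0, -1.0]]
force: [0.6, 1.4, 0.9]
finger_gap: -0.0
```

move_arm([
  {"hand": 0.0,"tx": 0.0,"ty": 0.0,"tz": 0.0,"twist": -8.5},
  {"hand": 0.0,"tx": 0.0,"ty": 0.0,"tz": 0.0,"twist": -8.5},
  {"hand": 0.0,"tx": 0.0,"ty": 0.0,"tz": 0.0,"twist": -8.5},
  {"hand": 0.0,"tx": 0.0,"ty": 0.0,"tz": 0.0,"twist": -8.5},
  {"hand": 0.0,"tx": 0.0,"ty": 0.0,"tz": 0.0,"twist": 0.0},
])

```text
time: 2.1
tool_pos: [0.4996, -0.0791, 0.2309]
ee_rot: [[0.227, -0.974, -0.001], [-0.974, -0.227, -0.0], [-0.0, 0.001, -1.0]]
force: [0.0, 0.3, 0.3]
finger_gap: 0.003
```

```bash
python3 -c "
from h import *
s=arm.get_state();print(s['joints'],s['tool_pos'],s['force'])"
```

```text
[ 2.41937458e-01 -2.11701823e-01 -1.52093266e-01 -1.26836642e-04
 -1.63117773e+00  1.55760960e+00] [ 0.49961768 -0.07905816  0.23089605] [0.00991807 0.25099157 0.29189111]
```

move_arm([
  {"hand": 0.0,"tx": 0.0275,"ty": 0.0,"tz": 0.0,"twist": 0.0},
  {"hand": 0.0,"tx": 0.0275,"ty": 0.0,"tz": 0.0,"twist": 0.0},
  {"hand": 0.0,"tx": 0.0,"ty": 0.0,"tz": 0.044,"twist": 0.0},
  {"hand": 0.0,"tx": 0.0,"ty": 0.0,"tz": 0.044,"twist": 0.0},
  {"hand": 0.0,"tx": 0.0,"ty": 0.0,"tz": 0.044,"twist": 0.0},
])

```text
time: 2.6
tool_pos: [0.5119, -0.1328, 0.0976]
ee_rot: [[0.221, -0.975, 0.0], [-0.975, -0.221, 0.0], [-0.0, -0.0, -1.0]]
force: [-0.1, 0.2, -0.9]
finger_gap: 0.002
```

move_arm([
  {"hand": 0.0,"tx": 0.0,"ty": -0.01,"tz": 0.0,"twist": 0.0},
  {"hand": 0.0,"tx": 0.0,"ty": -0.015,"tz": 0.0,"twist": 0.0},
  {"hand": 0.0,"tx": 0.0,"ty": -0.015,"tz": 0.0,"twist": 0.0},
  {"hand": 0.0,"tx": 0.0,"ty": -0.015,"tz": 0.0,"twist": 0.0},
  {"hand": 0.0,"tx": 0.0,"ty": -0.015,"tz": 0.0,"twist": 0.0},
])

```text
time: 3.1
tool_pos: [0.5827, -0.1167, 0.1027]
ee_rot: [[0.223, -0.975, 0.003], [-0.975, -0.223, -0.001], [0.002, -0.003, -1.0]]
force: [-0.6, 0.4, 0.7]
finger_gap: 0.0
```

move_arm([
  {"hand": 0.0,"tx": 0.0,"ty": -0.01,"tz": 0.0,"twist": 0.0},
  {"hand": 0.0,"tx": 0.0,"ty": -0.01,"tz": 0.0,"twist": 0.0},
])

```text
time: 3.3
tool_pos: [0.6013, -0.1121, 0.1009]
ee_rot: [[0.224, -0.974, 0.001], [-0.974, -0.224, -0.0], [0.001, -0.001, -1.0]]
force: [-0.4, 0.2, 0.1]
finger_gap: -0.001
```

```bash
python3 - <<'E'
from h import *
s=arm.get_state();print(s['tool_pos'],s['force'])
T=imaging.capture("top");S=imaging.capture("scene")
print(blobs(T,0,4,(290,150,380,230)),blobs(S,0,4,(180,150,270,250)))
a=cv2.resize(np.hstack([T["color"][140:240,245:375],S["color"][140:240,180:310]]),None,fx=3,fy=3)[:,:,::-1];cv2.imwrite("pics/p5.png",a)
E
```

```text
[ 0.60128339 -0.11211601  0.10094118] [-0.39596209  0.23232807  0.05759393]
[] [([202, 189, 9, 9, 64], [205.97, 193.17])]
```

View pics/p5.png

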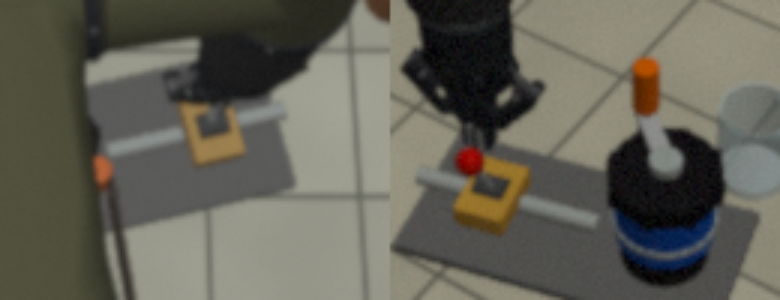

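The scene half of the picture shows the lever leaning to its open side, with the ball at (206,193) in the full frame. The knob looks unmoved.

move_arm([
  {"hand": 0.0,"tx": 0.0,"ty": -0.006,"tz": 0.0,"twist": 0.0},
  {"hand": 0.0,"tx": 0.0,"ty": 0.0,"tz": 0.0,"twist": 0.0},
])

```text
time: 3.6
tool_pos: [0.606, -0.1109, 0.0995]
ee_rot: [[0.225, -0.974, 0.0], [-0.974, -0.225, -0.0], [0.0, -0.0, -1.0]]
force: [0.2, 0.6, -0.2]
finger_gap: 0.0
```

```bash
python3 - <<'E'
from h import *
S=imaging.capture("scene")
p=blobs(S,0,4,(180,150,270,250))[0][1];u=np.array([.973,.23,0])
for z in(.104,.108,.112):
  b=plane(S,p,z);print(p,b,(b-[.5587,-.1218,0])@u)
E
```

```text
[205.61, 194.81] [ 0.62494215 -0.10696369  0.104     ] 0.06786596791393132
[205.61, 194.81] [ 0.62750182 -0.10447854  0.108     ] 0.07092810549661915
[205.61, 194.81] [ 0.63006148 -0.10199339  0.112     ] 0.07399024307930724
```

move_arm([
  {"hand": 0.0,"tx": 0.0,"ty": -0.005,"tz": 0.0,"twist": 0.0},
  {"hand": 0.0,"tx": 0.0,"ty": 0.0,"tz": 0.0,"twist": 0.0},
])

```text
time: 3.85
tool_pos: [0.6085, -0.1106, 0.0993]
ee_rot: [[0.225, -0.974, -0.006], [-0.974, -0.225, -0.001], [0.0, 0.006, -1.0]]
force: [-10.1, -1.1, 4.1]
finger_gap: 0.003
```

move_arm([
  {"hand": 0.0,"tx": 0.0,"ty": -0.002,"tz": 0.0,"twist": 0.0},
  {"hand": 0.0,"tx": 0.0,"ty": 0.0,"tz": 0.0,"twist": 0.0},
])

```text
time: 4.05
tool_pos: [0.6087, -0.1106, 0.0992]
ee_rot: [[0.225, -0.974, -0.009], [-0.974, -0.225, -0.002], [-0.0, 0.009, -1.0]]
force: [-16.0, 0.1, 7.0]
finger_gap: -0.002
```

move_arm([
  {"hand": 0.0,"tx": 0.0,"ty": -0.002,"tz": 0.0,"twist": 0.0},
  {"hand": 0.0,"tx": 0.0,"ty": 0.0,"tz": 0.0,"twist": 0.0},
])

```text
time: 4.25
tool_pos: [0.609, -0.1106, 0.0991]
ee_rot: [[0.225, -0.974, -0.013], [-0.974, -0.225, -0.002], [-0.001, 0.014, -1.0]]
force: [-22.3, -1.7, 9.5]
finger_gap: -0.0
```

move_arm([
  {"hand": 0.0,"tx": 0.0,"ty": 0.035,"tz": 0.0,"twist": 0.0},
  {"hand": 0.0,"tx": 0.0,"ty": 0.0,"tz": -0.045,"twist": 0.0},
  {"hand": 0.0,"tx": 0.0,"ty": 0.0,"tz": -0.045,"twist": 0.0},
  {"hand": 0.05,"tx": 0.0,"ty": 0.0,"tz": -0.04,"twist": 0.0},
  {"hand": 0.05,"tx": -0.045,"ty": 0.013,"tz": 0.0,"twist": 0.0},
])

```text
time: 4.75
tool_pos: [0.5605, -0.0787, 0.2363]
ee_rot: [[0.221, -0.975, 0.01], [-0.975, -0.221, -0.002], [0.004, -0.01, -1.0]]
force: [0.4, 1.2, 0.5]
finger_gap: 0.329
```

move_arm([
  {"hand": 0.05,"tx": -0.045,"ty": 0.013,"tz": 0.0,"twist": 0.0},
  {"hand": 0.05,"tx": -0.045,"ty": 0.013,"tz": 0.0,"twist": 0.0},
  {"hand": 0.05,"tx": 0.0,"ty": 0.0,"tz": 0.0,"twist": 0.0},
])

```text
time: 5.05
tool_pos: [0.5106, 0.0096, 0.2305]
ee_rot: [[0.231, -0.973, 0.003], [-0.973, -0.231, 0.002], [-0.001, -0.003, -1.0]]
force: [0.6, 0.3, -0.1]
finger_gap: 0.589
```

```bash
python3 - <<'E'
from h import *
s=arm.get_state();print(s['tool_pos'],s['force'],s['finger_gap'])
S=imaging.capture("scene");T=imaging.capture("top")
u=np.array([.973,.23,0])
p=blobs(S,0,4,(180,150,270,250));print(p)
b=plane(S,p[0][1],.107);print(b,(b-[.5587,-.1218,0])@u)
print(blobs(S,5,14,(245,140,310,200)),blobs(T,0,4,(290,150,380,230)))
a=cv2.resize(np.hstack([T["color"][130:230,245:375],S["color"][110:210,200:330]]),None,fx=3,fy=3)[:,:,::-1];cv2.imwrite("pics/p6.png",a)
E
```

```text
[0.51059541 0.00955608 0.23053159] [ 0.57546793  0.29149836 -0.05601219] 0.5894291767918328
[([201, 191, 9, 9, 62], [205.16, 195.52])]
[ 0.62946095 -0.1045569   0.107     ] 0.07281631554148076
[([261, 159, 9, 19, 139], [264.86, 167.93])] [([315, 159, 4, 7, 25], [316.44, 162.12])]
```

View pics/p6.png

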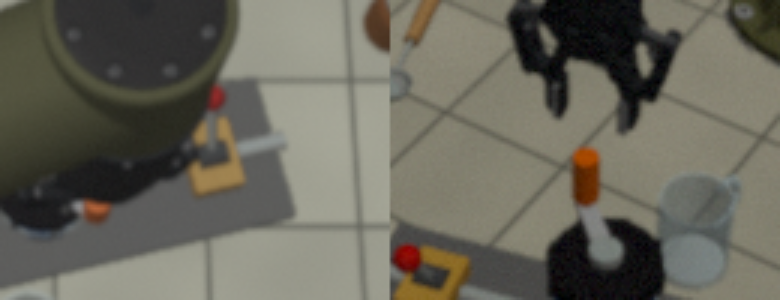

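The lever stays open after release, with the red ball at (205,195) in the scene view. The open gripper hangs above the knob, which is at (265,168).

move_arm([
  {"hand": 0.05,"tx": 0.0045,"ty": -0.001,"tz": 0.039,"twist": 0.0},
  {"hand": 0.05,"tx": 0.0,"ty": 0.0,"tz": 0.039,"twist": 0.0},
  {"hand": 0.035,"tx": 0.0,"ty": 0.0,"tz": 0.0,"twist": 0.0},
  {"hand": 0.02,"tx": 0.0,"ty": 0.0,"tz": 0.0,"twist": 0.0},
  {"hand": 0.02,"tx": 0.0,"ty": 0.0,"tz": 0.0,"twist": 0.0},
], force=25)

```text
time: 5.65
tool_pos: [0.514, 0.0014, 0.1518]
ee_rot: [[0.225, -0.974, -0.001], [-0.974, -0.225, -0.0], [-0.0, 0.001, -1.0]]
force: [-0.2, -0.4, -7.2]
finger_gap: 0.277
```

move_arm([
  {"hand": 0.02,"tx": 0.0,"ty": 0.0,"tz": 0.0,"twist": 0.0},
  {"hand": 0.02,"tx": 0.0,"ty": 0.0,"tz": 0.0,"twist": 0.0},
])

```text
time: 5.85
tool_pos: [0.514, 0.0015, 0.1518]
ee_rot: [[0.225, -0.974, -0.0], [-0.974, -0.225, -0.0], [0.0, 0.0, -1.0]]
force: [-0.3, -1.4, -6.6]
finger_gap: 0.269
```

```bash
python3 - <<'E'
from h import *
s=arm.get_state();print(s['tool_pos'],s['force'],s['finger_gap']*.0854,s['ee_rot'].round(4).tolist())
S=imaging.capture("scene");print(blobs(S,5,14,(245,140,310,200)))
E
```

```text
[0.51399206 0.00154016 0.15182518] [-0.25178109 -1.38584247 -6.64599825] 0.023003399138640954 [[0.2254, -0.9743, -0.0], [-0.9743, -0.2254, -0.0003], [0.0003, 0.0001, -1.0]]
[([259, 160, 9, 19, 146], [262.75, 168.22])]
```

```bash
cat >> h.py <<'E'
def arc(c,th0,dth,n,p0=None,k=0,R=.06):
    """rows tx,ty (mm) from p0 (default: commanded start on circle) along clockwise arc"""
    s=arm.get_state();M=s['ee_rot'][:2,:2]
    p=np.array(p0 if p0 is not None else s['tool_pos'][:2]);out=[]
    for i in range(1,n+1):
        t=th0-dth*i;q=np.array(c)+R*np.array([np.cos(t),np.sin(t)])
        d=np.round(M.T@(q-p)*1e4)/1e4;p=p+M@d;out.append((d*1e3).round(1).tolist())
    return out,p,th0-dth*n
E
python3 - <<'E'
from h import *
p=arm.get_state()['tool_pos'][:2];c=p+.06*np.array([.598,.802]);print(c)
print(arc(c,np.arctan2(-.802,-.598),.15,10))
E
```

```text
[0.54987831 0.04969112]
([[-7.3, 5.3], [-8.0, 4.1], [-8.5, 2.9], [-8.8, 1.6], [-9.0, 0.2], [-9.0, -1.1], [-8.6, -2.4], [-8.2, -3.7], [-7.6, -4.8], [-6.7, -6.0]], array([0.4993773 , 0.08204674]), np.float64(-3.7114985624488854))
```

move_arm([
  {"hand": 0.02,"tx": -0.0073,"ty": 0.0053,"tz": 0.0,"twist": 0.0},
  {"hand": 0.02,"tx": -0.008,"ty": 0.0041,"tz": 0.0,"twist": 0.0},
])

```text
time: 6.1
tool_pos: [0.5008, 0.0147, 0.1518]
ee_rot: [[0.225, -0.974, 0.0], [-0.974, -0.225, -0.0], [0.0, -0.0, -1.0]]
force: [-1.4, -1.6, -5.6]
finger_gap: 0.274
```

move_arm([
  {"hand": 0.02,"tx": -0.0085,"ty": 0.0029,"tz": 0.0,"twist": 0.0},
  {"hand": 0.02,"tx": -0.0088,"ty": 0.0016,"tz": 0.0,"twist": 0.0},
])

```text
time: 6.3
tool_pos: [0.4924, 0.0311, 0.1518]
ee_rot: [[0.226, -0.974, 0.0], [-0.974, -0.226, 0.0], [-0.0, -0.0, -1.0]]
force: [-1.8, -0.8, -4.4]
finger_gap: 0.278
```

move_arm([
  {"hand": 0.02,"tx": -0.009,"ty": 0.0002,"tz": 0.0,"twist": 0.0},
  {"hand": 0.02,"tx": 0.0,"ty": 0.0,"tz": 0.0,"twist": 0.0},
])

```text
time: 6.5
tool_pos: [0.4904, 0.0405, 0.1517]
ee_rot: [[0.227, -0.974, 0.0], [-0.974, -0.227, 0.001], [-0.001, -0.0, -1.0]]
force: [-3.7, -0.9, -2.1]
finger_gap: 0.272
```

move_arm([
  {"hand": 0.02,"tx": -0.009,"ty": -0.0011,"tz": 0.0,"twist": 0.0},
  {"hand": 0.02,"tx": 0.0,"ty": 0.0,"tz": 0.0,"twist": 0.0},
])

```text
time: 6.7
tool_pos: [0.4898, 0.0492, 0.1517]
ee_rot: [[0.227, -0.974, 0.0], [-0.974, -0.227, 0.0], [-0.0, -0.0, -1.0]]
force: [-4.5, 0.2, -1.3]
finger_gap: 0.276
```

move_arm([
  {"hand": 0.02,"tx": -0.0086,"ty": -0.0024,"tz": 0.0,"twist": 0.0},
  {"hand": 0.02,"tx": 0.0,"ty": 0.0,"tz": 0.0,"twist": 0.0},
])

```text
time: 6.9
tool_pos: [0.4904, 0.058, 0.1517]
ee_rot: [[0.226, -0.974, 0.001], [-0.974, -0.226, 0.001], [-0.001, -0.001, -1.0]]
force: [-3.7, 1.3, 0.5]
finger_gap: 0.27
```

move_arm([
  {"hand": 0.02,"tx": -0.0082,"ty": -0.0037,"tz": 0.0,"twist": 0.0},
  {"hand": 0.02,"tx": 0.0,"ty": 0.0,"tz": 0.0,"twist": 0.0},
])

```text
time: 7.1
tool_pos: [0.4923, 0.0669, 0.1517]
ee_rot: [[0.226, -0.974, 0.001], [-0.974, -0.226, 0.001], [-0.001, -0.001, -1.0]]
force: [-4.9, 1.7, 0.3]
finger_gap: 0.272
```

move_arm([
  {"hand": 0.02,"tx": -0.0076,"ty": -0.0048,"tz": 0.0,"twist": 0.0},
  {"hand": 0.02,"tx": 0.0,"ty": 0.0,"tz": 0.0,"twist": 0.0},
])

```text
time: 7.3
tool_pos: [0.4955, 0.0754, 0.1516]
ee_rot: [[0.226, -0.974, 0.001], [-0.974, -0.226, 0.001], [-0.001, -0.001, -1.0]]
force: [-4.7, 2.6, -0.0]
finger_gap: 0.273
```

move_arm([
  {"hand": 0.02,"tx": -0.0067,"ty": -0.006,"tz": 0.0,"twist": 0.0},
  {"hand": 0.02,"tx": 0.0,"ty": 0.0,"tz": 0.0,"twist": 0.0},
])

```text
time: 7.5
tool_pos: [0.5, 0.0832, 0.1516]
ee_rot: [[0.226, -0.974, 0.001], [-0.974, -0.226, 0.001], [-0.001, -0.001, -1.0]]
force: [-3.4, 3.3, -0.5]
finger_gap: 0.275
```

```bash
cat > fit.py <<'E'
from h import *
from scipy.optimize import least_squares
D=np.array([[.514,.0015,-.3,-1.4],[.5008,.0147,-1.4,-1.6],[.4924,.0311,-1.8,-.8],[.4904,.0405,-3.7,-.9],[.4898,.0492,-4.5,.2],[.4904,.058,-3.7,1.3],[.4923,.0669,-4.9,1.7],[.4955,.0754,-4.7,2.6],[.5,.0832,-3.4,3.3]])
def fitc(D):
    p=D[:,:2]+D[:,2:4]/6000
    r=least_squares(lambda c:np.linalg.norm(p-c,axis=1)-.06,[.55,.05]);return r.x,(r.fun*1e3).round(2)
def ft(c,p,F):
    u=(np.array(p)-c);u/=np.linalg.norm(u);return np.dot(F,u),np.dot(F,[-u[1],u[0]])
E
python3 - <<'E'
from fit import *
c,r=fitc(D);print(c,r)
for d in D:print(np.round(ft(c,d[:2],d[2:]),1))
p=arm.get_state()['tool_pos'][:2];t=np.arctan2(*(p-c)[::-1]);print(p,t)
print(arc(c,t,.15,10))
E
```

```text
[0.54901024 0.04996134] [ 0.    0.08 -0.    0.   -0.04 -0.2   0.05  0.14 -0.  ]
[1.3 0.6]
[2.1 0.5]
[2.  0.2]
[3.8 0.3]
[ 4.5 -0.3]
[ 3.8 -0.8]
[ 5.2 -0.2]
[ 5.4 -0.3]
[ 4.7 -0.8]
[0.49995572 0.08320894] 2.545943711555335
([[-6.1, -6.5], [-4.5, -7.8], [-3.3, -8.4], [-2.0, -8.8], [-0.6, -8.9], [0.7, -9.0], [2.0, -8.8], [3.3, -8.3], [4.6, -7.8], [5.6, -7.0]], array([0.57907911, 0.10189734]), np.float64(1.045943711555335))
```

move_arm([
  {"hand": 0.02,"tx": -0.0061,"ty": -0.0065,"tz": 0.0,"twist": 0.0},
  {"hand": 0.02,"tx": 0.0,"ty": 0.0,"tz": 0.0,"twist": 0.0},
])

```text
time: 7.7
tool_pos: [0.5039, 0.0886, 0.1516]
ee_rot: [[0.225, -0.974, -0.002], [-0.974, -0.225, -0.003], [0.003, 0.003, -1.0]]
force: [-6.3, -3.5, 3.0]
finger_gap: 0.276
```

move_arm([
  {"hand": 0.02,"tx": -0.0045,"ty": -0.0078,"tz": 0.0,"twist": 0.0},
  {"hand": 0.02,"tx": 0.0,"ty": 0.0,"tz": 0.0,"twist": 0.0},
])

```text
time: 7.9
tool_pos: [0.5103, 0.0948, 0.1515]
ee_rot: [[0.225, -0.974, -0.002], [-0.974, -0.225, -0.003], [0.002, 0.003, -1.0]]
force: [-8.3, -2.1, 2.4]
finger_gap: 0.27
```

move_arm([
  {"hand": 0.02,"tx": -0.0033,"ty": -0.0084,"tz": 0.0,"twist": 0.0},
  {"hand": 0.02,"tx": 0.0,"ty": 0.0,"tz": 0.0,"twist": 0.0},
])

```text
time: 8.1
tool_pos: [0.5178, 0.1003, 0.1515]
ee_rot: [[0.225, -0.974, -0.002], [-0.974, -0.225, -0.002], [0.001, 0.002, -1.0]]
force: [-8.3, -0.5, 2.6]
finger_gap: 0.272
```

move_arm([
  {"hand": 0.02,"tx": -0.002,"ty": -0.0088,"tz": 0.0,"twist": 0.0},
  {"hand": 0.02,"tx": 0.0,"ty": 0.0,"tz": 0.0,"twist": 0.0},
])

```text
time: 8.3
tool_pos: [0.526, 0.1045, 0.1515]
ee_rot: [[0.226, -0.974, -0.002], [-0.974, -0.226, -0.001], [0.001, 0.002, -1.0]]
force: [-9.0, 0.8, 2.1]
finger_gap: 0.274
```

move_arm([
  {"hand": 0.02,"tx": -0.0006,"ty": -0.0089,"tz": 0.0,"twist": 0.0},
  {"hand": 0.02,"tx": 0.0,"ty": 0.0,"tz": 0.0,"twist": 0.0},
])

```text
time: 8.5
tool_pos: [0.5347, 0.1074, 0.1515]
ee_rot: [[0.226, -0.974, -0.002], [-0.974, -0.226, -0.001], [0.0, 0.002, -1.0]]
force: [-7.9, 1.6, 2.8]
finger_gap: 0.276
```

move_arm([
  {"hand": 0.02,"tx": 0.0007,"ty": -0.009,"tz": 0.0,"twist": 0.0},
  {"hand": 0.02,"tx": 0.0,"ty": 0.0,"tz": 0.0,"twist": 0.0},
])

```text
time: 8.7
tool_pos: [0.5437, 0.109, 0.1515]
ee_rot: [[0.226, -0.974, -0.001], [-0.974, -0.226, -0.0], [-0.0, 0.001, -1.0]]
force: [-8.7, 2.7, 3.2]
finger_gap: 0.271
```

move_arm([
  {"hand": 0.02,"tx": 0.002,"ty": -0.0088,"tz": 0.0,"twist": 0.0},
  {"hand": 0.02,"tx": 0.0,"ty": 0.0,"tz": 0.0,"twist": 0.0},
])

```text
time: 8.9
tool_pos: [0.5529, 0.1091, 0.1515]
ee_rot: [[0.226, -0.974, -0.001], [-0.974, -0.226, 0.0], [-0.0, 0.001, -1.0]]
force: [-7.1, 3.4, 2.8]
finger_gap: 0.275
```

move_arm([
  {"hand": 0.02,"tx": 0.0033,"ty": -0.0083,"tz": 0.0,"twist": 0.0},
  {"hand": 0.02,"tx": 0.0,"ty": 0.0,"tz": 0.0,"twist": 0.0},
])

```text
time: 9.1
tool_pos: [0.5618, 0.1079, 0.1515]
ee_rot: [[0.226, -0.974, -0.001], [-0.974, -0.226, 0.001], [-0.001, 0.001, -1.0]]
force: [-6.2, 3.1, 1.8]
finger_gap: 0.273
```

```bash
cat >> fit.py <<'E'
D2=np.array([[.5039,.0886,-6.3,-3.5],[.5103,.0948,-8.3,-2.1],[.5178,.1003,-8.3,-.5],[.526,.1045,-9,.8],[.5347,.1074,-7.9,1.6],[.5437,.109,-8.7,2.7],[.5529,.1091,-7.1,3.4],[.5618,.1079,-6.2,3.1]])
E
python3 - <<'E'
from fit import *
c0,_=fitc(D);c,r=fitc(np.vstack([D,D2]));print(c0,c,r)
for d in np.vstack([D[-2:],D2]):
    q=d[:2]+d[2:]/6000-c;print(np.round(ft(c,d[:2],d[2:]),1),np.arctan2(q[1],q[0]).round(3))
p0=np.array([0.49995572,0.08320894]);M=arm.get_state()['ee_rot'][:2,:2]
m=np.array([[-6.1,-6.5],[-4.5,-7.8],[-3.3,-8.4],[-2,-8.8],[-.6,-8.9],[.7,-9],[2,-8.8],[3.3,-8.3]])/1e3
pc=p0+M@m.sum(0);print("cmd",pc)
print(arc(c,np.arctan2(*(pc-c)[::-1]),.2,31,pc))
E
```

```text
[0.54901024 0.04996134] [0.54901023 0.04980199] [-0.13 -0.02 -0.05 -0.02 -0.04 -0.18  0.1   0.21  0.09 -0.07  0.01  0.03
  0.06 -0.06  0.03 -0.07 -0.22]
[ 5.4 -0.3] 2.695
[ 4.7 -0.8] 2.541
[2.5 6.8] 2.45
[3.8 7.7] 2.303
[3.9 7.3] 2.145
[4.2 8. ] 1.991
[3.5 7.3] 1.835
[3.5 8.4] 1.684
[2.9 7.3] 1.526
[1.7 6.7] 1.373
cmd [0.56236333 0.10846343]
([[6.4, -10.1], [8.2, -8.8], [9.8, -6.9], [10.9, -4.9], [11.7, -2.6], [12.0, -0.2], [11.8, 2.1], [11.1, 4.5], [10.0, 6.5], [8.5, 8.5], [6.7, 9.9], [4.5, 11.1], [2.3, 11.8], [-0.1, 12.0], [-2.5, 11.7], [-4.8, 11.0], [-6.9, 9.8], [-8.7, 8.2], [-10.1, 6.4], [-11.2, 4.2], [-11.8, 2.0], [-12.0, -0.5], [-11.6, -2.9], [-10.9, -5.1], [-9.6, -7.1], [-8.0, -8.9], [-6.1, -10.3], [-3.9, -11.4], [-1.5, -11.9], [0.8, -11.9], [3.2, -11.6]], array([0.55747557, 0.10917749]), np.float64(-4.853019757788774))
```

move_arm([
  {"hand": 0.02,"tx": 0.0064,"ty": -0.0101,"tz": 0.0,"twist": 0.0},
  {"hand": 0.02,"tx": 0.0082,"ty": -0.0088,"tz": 0.0,"twist": 0.0},
  {"hand": 0.02,"tx": 0.0098,"ty": -0.0069,"tz": 0.0,"twist": 0.0},
  {"hand": 0.02,"tx": 0.0109,"ty": -0.0049,"tz": 0.0,"twist": 0.0},
  {"hand": 0.02,"tx": 0.0117,"ty": -0.0026,"tz": 0.0,"twist": 0.0},
])

```text
time: 9.6
tool_pos: [0.6053, 0.0708, 0.1514]
ee_rot: [[0.227, -0.974, 0.001], [-0.974, -0.227, 0.003], [-0.003, -0.001, -1.0]]
force: [-6.6, 8.0, 0.2]
finger_gap: 0.274
```

move_arm([
  {"hand": 0.02,"tx": 0.012,"ty": -0.0002,"tz": 0.0,"twist": 0.0},
  {"hand": 0.02,"tx": 0.0118,"ty": 0.0021,"tz": 0.0,"twist": 0.0},
  {"hand": 0.02,"tx": 0.0111,"ty": 0.0045,"tz": 0.0,"twist": 0.0},
  {"hand": 0.02,"tx": 0.01,"ty": 0.0065,"tz": 0.0,"twist": 0.0},
  {"hand": 0.02,"tx": 0.0085,"ty": 0.0085,"tz": 0.0,"twist": 0.0},
])

```text
time: 10.1
tool_pos: [0.5977, 0.0143, 0.1514]
ee_rot: [[0.227, -0.974, 0.004], [-0.974, -0.227, 0.004], [-0.003, -0.005, -1.0]]
force: [2.4, 8.9, -3.1]
finger_gap: 0.271
```

```bash
python3 - <<'E'
from fit import *
c=np.array([.54901,.0498]);s=arm.get_state();p=s['tool_pos'][:2];F=s['force'][:2];q=p+F/6000-c
print(p,F,s['tool_pos'][2],ft(c,p,F),np.linalg.norm(q),np.arctan2(q[1],q[0]),s['joints'])
E
```

```text
[0.59765462 0.01434633] [2.38347397 8.90860311] 0.1514123830718803 (np.float64(-3.3209456502514687), np.float64(8.60322483785716)) 0.05965727921798707 -0.6057767240508736 [ 0.35756684  0.03589212 -0.0638457  -0.00220869 -1.46555652  1.442431  ]
```

move_arm([
  {"hand": 0.02,"tx": 0.0067,"ty": 0.0099,"tz": 0.0,"twist": 0.0},
  {"hand": 0.02,"tx": 0.0045,"ty": 0.0111,"tz": 0.0,"twist": 0.0},
  {"hand": 0.02,"tx": 0.0023,"ty": 0.0118,"tz": 0.0,"twist": 0.0},
  {"hand": 0.02,"tx": -0.0001,"ty": 0.012,"tz": 0.0,"twist": 0.0},
  {"hand": 0.02,"tx": -0.0025,"ty": 0.0117,"tz": 0.0,"twist": 0.0},
])

```text
time: 10.6
tool_pos: [0.5457, -0.0105, 0.1516]
ee_rot: [[0.226, -0.974, 0.007], [-0.974, -0.226, 0.001], [0.0, -0.007, -1.0]]
force: [9.9, 2.4, -6.6]
finger_gap: 0.273
```

move_arm([
  {"hand": 0.02,"tx": -0.0048,"ty": 0.011,"tz": 0.0,"twist": 0.0},
  {"hand": 0.02,"tx": -0.0069,"ty": 0.0098,"tz": 0.0,"twist": 0.0},
  {"hand": 0.02,"tx": -0.0087,"ty": 0.0082,"tz": 0.0,"twist": 0.0},
  {"hand": 0.02,"tx": -0.0101,"ty": 0.0064,"tz": 0.0,"twist": 0.0},
  {"hand": 0.02,"tx": -0.0112,"ty": 0.0042,"tz": 0.0,"twist": 0.0},
])

```text
time: 11.1
tool_pos: [0.4966, 0.0191, 0.1516]
ee_rot: [[0.224, -0.975, 0.004], [-0.975, -0.224, -0.003], [0.004, -0.003, -1.0]]
force: [6.3, -6.7, -6.3]
finger_gap: 0.274
```

move_arm([
  {"hand": 0.02,"tx": -0.0118,"ty": 0.002,"tz": 0.0,"twist": 0.0},
  {"hand": 0.02,"tx": -0.012,"ty": -0.0005,"tz": 0.0,"twist": 0.0},
  {"hand": 0.02,"tx": -0.0116,"ty": -0.0029,"tz": 0.0,"twist": 0.0},
  {"hand": 0.02,"tx": -0.0109,"ty": -0.0051,"tz": 0.0,"twist": 0.0},
  {"hand": 0.02,"tx": -0.0096,"ty": -0.0071,"tz": 0.0,"twist": 0.0},
])

```text
time: 11.6
tool_pos: [0.4953, 0.0758, 0.1516]
ee_rot: [[0.224, -0.975, -0.002], [-0.975, -0.224, -0.005], [0.005, 0.003, -1.0]]
force: [-7.0, -7.5, 0.9]
finger_gap: 0.274
```

move_arm([
  {"hand": 0.02,"tx": -0.008,"ty": -0.0089,"tz": 0.0,"twist": 0.0},
  {"hand": 0.02,"tx": -0.0061,"ty": -0.0103,"tz": 0.0,"twist": 0.0},
  {"hand": 0.02,"tx": -0.0039,"ty": -0.0114,"tz": 0.0,"twist": 0.0},
  {"hand": 0.02,"tx": -0.0015,"ty": -0.0119,"tz": 0.0,"twist": 0.0},
  {"hand": 0.02,"tx": 0.0008,"ty": -0.0119,"tz": 0.0,"twist": 0.0},
])

```text
time: 12.1
tool_pos: [0.5442, 0.109, 0.1515]
ee_rot: [[0.226, -0.974, -0.002], [-0.974, -0.226, -0.0], [-0.0, 0.002, -1.0]]
force: [-9.8, 3.0, 2.6]
finger_gap: 0.271
```

move_arm([
  {"hand": 0.02,"tx": 0.0032,"ty": -0.0116,"tz": 0.0,"twist": 0.0},
])

```text
time: 12.2
tool_pos: [0.5564, 0.1088, 0.1514]
ee_rot: [[0.227, -0.974, -0.002], [-0.974, -0.227, 0.0], [-0.001, 0.002, -1.0]]
force: [-8.8, 3.3, 2.6]
finger_gap: 0.275
```

```bash
python3 - <<'E'
from fit import *
c=np.array([.54901,.0498]);s=arm.get_state();p=s['tool_pos'][:2];F=s['force'][:2];q=p+F/6000-c
a=np.arctan2(q[1],q[0])-2*np.pi
print(p,F,s['tool_pos'][2],ft(c,p,F),np.linalg.norm(q),a,a+10.086)
pc=np.array([0.55747557, 0.10917749]);print(arc(c,-4.853,.2,26,pc))
S=imaging.capture("scene");print(blobs(S,0,4,(180,150,270,250)))
E
```

```text
[0.55642262 0.10881032] [-8.79768995  3.29019189] 0.15144084162113738 (np.float64(2.1680261176678037), np.float64(9.139167028266725)) 0.05985479199783543 -4.811899220851208 5.274100779148792
([[5.4, -10.6], [7.4, -9.4], [9.2, -7.8], [10.5, -5.7], [11.4, -3.6], [11.9, -1.2], [11.9, 1.2], [11.5, 3.5], [10.5, 5.7], [9.2, 7.7], [7.5, 9.4], [5.4, 10.7], [3.2, 11.5], [0.9, 11.9], [-1.5, 11.9], [-3.9, 11.4], [-6.0, 10.3], [-8.0, 9.0], [-9.6, 7.2], [-10.8, 5.1], [-11.6, 2.9], [-12.0, 0.5], [-11.8, -1.9], [-11.2, -4.2], [-10.2, -6.3], [-8.7, -8.2]], array([0.50046222, 0.08503563]), -10.053)
[([201, 192, 9, 8, 60], [205.1, 195.57])]
```

move_arm([
  {"hand": 0.02,"tx": 0.0054,"ty": -0.0106,"tz": 0.0,"twist": 0.0},
  {"hand": 0.02,"tx": 0.0074,"ty": -0.0094,"tz": 0.0,"twist": 0.0},
  {"hand": 0.02,"tx": 0.0092,"ty": -0.0078,"tz": 0.0,"twist": 0.0},
  {"hand": 0.02,"tx": 0.0105,"ty": -0.0057,"tz": 0.0,"twist": 0.0},
  {"hand": 0.02,"tx": 0.0114,"ty": -0.0036,"tz": 0.0,"twist": 0.0},
])

```text
time: 12.75
tool_pos: [0.6033, 0.0753, 0.1514]
ee_rot: [[0.227, -0.974, 0.001], [-0.974, -0.227, 0.003], [-0.002, -0.001, -1.0]]
force: [-5.9, 8.5, 1.0]
finger_gap: 0.273
```

move_arm([
  {"hand": 0.02,"tx": 0.0119,"ty": -0.0012,"tz": 0.0,"twist": 0.0},
  {"hand": 0.02,"tx": 0.0119,"ty": 0.0012,"tz": 0.0,"twist": 0.0},
  {"hand": 0.02,"tx": 0.0115,"ty": 0.0035,"tz": 0.0,"twist": 0.0},
  {"hand": 0.02,"tx": 0.0105,"ty": 0.0057,"tz": 0.0,"twist": 0.0},
  {"hand": 0.02,"tx": 0.0092,"ty": 0.0077,"tz": 0.0,"twist": 0.0},
])

```text
time: 13.25
tool_pos: [0.6004, 0.0184, 0.1514]
ee_rot: [[0.227, -0.974, 0.004], [-0.974, -0.227, 0.004], [-0.003, -0.005, -1.0]]
force: [2.1, 9.5, -2.0]
finger_gap: 0.273
```

move_arm([
  {"hand": 0.02,"tx": 0.0075,"ty": 0.0094,"tz": 0.0,"twist": 0.0},
  {"hand": 0.02,"tx": 0.0054,"ty": 0.0107,"tz": 0.0,"twist": 0.0},
  {"hand": 0.02,"tx": 0.0032,"ty": 0.0115,"tz": 0.0,"twist": 0.0},
  {"hand": 0.02,"tx": 0.0009,"ty": 0.0119,"tz": 0.0,"twist": 0.0},
  {"hand": 0.02,"tx": -0.0015,"ty": 0.0119,"tz": 0.0,"twist": 0.0},
])

```text
time: 13.75
tool_pos: [0.5507, -0.0105, 0.1515]
ee_rot: [[0.226, -0.974, 0.007], [-0.974, -0.226, 0.002], [-0.0, -0.007, -1.0]]
force: [9.9, 3.9, -6.1]
finger_gap: 0.268
```

move_arm([
  {"hand": 0.02,"tx": -0.0039,"ty": 0.0114,"tz": 0.0,"twist": 0.0},
  {"hand": 0.02,"tx": -0.006,"ty": 0.0103,"tz": 0.0,"twist": 0.0},
  {"hand": 0.02,"tx": -0.008,"ty": 0.009,"tz": 0.0,"twist": 0.0},
  {"hand": 0.02,"tx": -0.0096,"ty": 0.0072,"tz": 0.0,"twist": 0.0},
  {"hand": 0.02,"tx": -0.0108,"ty": 0.0051,"tz": 0.0,"twist": 0.0},
])

```text
time: 14.25
tool_pos: [0.4992, 0.015, 0.1516]
ee_rot: [[0.224, -0.975, 0.004], [-0.975, -0.224, -0.003], [0.004, -0.004, -1.0]]
force: [7.4, -6.8, -6.4]
finger_gap: 0.275
```

move_arm([
  {"hand": 0.02,"tx": -0.0116,"ty": 0.0029,"tz": 0.0,"twist": 0.0},
  {"hand": 0.02,"tx": -0.012,"ty": 0.0005,"tz": 0.0,"twist": 0.0},
  {"hand": 0.02,"tx": -0.0118,"ty": -0.0019,"tz": 0.0,"twist": 0.0},
  {"hand": 0.02,"tx": -0.0112,"ty": -0.0042,"tz": 0.0,"twist": 0.0},
])

```text
time: 14.65
tool_pos: [0.4897, 0.0598, 0.1516]
ee_rot: [[0.224, -0.975, -0.0], [-0.975, -0.224, -0.006], [0.005, 0.002, -1.0]]
force: [-2.4, -9.7, -1.5]
finger_gap: 0.273
```

```bash
python3 - <<'E'
from fit import *
c=np.array([.54901,.0498]);s=arm.get_state();p=s['tool_pos'][:2];F=s['force'][:2];q=p+F/6000-c
a=np.arctan2(q[1],q[0])-4*np.pi
print(p,F,s['tool_pos'][2],ft(c,p,F),np.linalg.norm(q),a,a+10.086)
S=imaging.capture("scene");print(blobs(S,0,4,(180,150,270,250)),blobs(S,5,14,(245,140,330,200)))
E
```

```text
[0.48972143 0.05982349] [-2.35586957 -9.66490406] 0.1515905270814152 (np.float64(0.7117931603582134), np.float64(9.922390957235324)) 0.06027122042590381 -9.564815491497452 0.5211845085025484
[([201, 192, 9, 8, 61], [205.16, 195.59])] [([283, 163, 10, 19, 157], [286.9, 171.29])]
```

move_arm([
  {"hand": 0.02,"tx": -0.0102,"ty": -0.0063,"tz": 0.0,"twist": 0.0},
  {"hand": 0.02,"tx": -0.0087,"ty": -0.0082,"tz": 0.0,"twist": 0.0},
  {"hand": 0.02,"tx": -0.0031,"ty": -0.0044,"tz": 0.0,"twist": 0.0},
  {"hand": 0.02,"tx": 0.0,"ty": 0.0,"tz": 0.0,"twist": 0.0},
  {"hand": 0.02,"tx": 0.0,"ty": 0.0,"tz": 0.0,"twist": 0.0},
])

```text
time: 15.2
tool_pos: [0.5027, 0.0868, 0.1516]
ee_rot: [[0.225, -0.974, -0.002], [-0.974, -0.225, -0.003], [0.002, 0.003, -1.0]]
force: [-8.5, -2.7, 2.9]
finger_gap: 0.271
```

```bash
python3 - <<'E'
from fit import *
c=np.array([.54901,.0498]);s=arm.get_state();p=s['tool_pos'][:2];F=s['force'][:2];q=p+F/6000-c
a=np.arctan2(q[1],q[0])-4*np.pi
print(p,F,s['tool_pos'][2],ft(c,p,F),np.linalg.norm(q),a,a+10.086)
E
```

```text
[0.50268363 0.08681804] [-8.54281663 -2.66422803] 0.15157798600654696 (np.float64(5.01069364033682), np.float64(7.414227960667755)) 0.0601476198311451 -10.078405930236343 0.007594069763657174
```

move_arm([
  {"hand": 0.02,"tx": 0.001,"ty": 0.0015,"tz": 0.0,"twist": 0.0},
  {"hand": 0.05,"tx": 0.0,"ty": 0.0,"tz": 0.0,"twist": 0.0},
  {"hand": 0.05,"tx": 0.0,"ty": 0.0,"tz": 0.0,"twist": 0.0},
  {"hand": 0.05,"tx": 0.0,"ty": 0.0,"tz": 0.0,"twist": 0.0},
])

```text
time: 15.6
tool_pos: [0.5027, 0.0868, 0.1518]
ee_rot: [[0.226, -0.974, 0.002], [-0.974, -0.226, 0.0], [0.0, -0.002, -1.0]]
force: [0.2, 0.2, 0.0]
finger_gap: 0.587
```

move_arm([
  {"hand": 0.05,"tx": 0.0,"ty": 0.0,"tz": -0.03,"twist": 0.0},
  {"hand": 0.05,"tx": 0.0,"ty": 0.0,"tz": -0.03,"twist": 0.0},
  {"hand": 0.05,"tx": 0.0,"ty": 0.0,"tz": -0.025,"twist": 0.0},
  {"hand": 0.0,"tx": 0.0,"ty": 0.0,"tz": 0.0,"twist": 0.0},
])

```text
time: 16.0
tool_pos: [0.5039, 0.087, 0.241]
ee_rot: [[0.225, -0.974, 0.007], [-0.974, -0.225, 0.002], [-0.0, -0.008, -1.0]]
force: [0.0, 0.0, 0.7]
finger_gap: 0.431
```

```bash
python3 - <<'E'
from h import *
s=arm.get_state();print(s['tool_pos'],s['force'],s['finger_gap'])
S=imaging.capture("scene");o=blobs(S,5,14,(245,130,330,200));print(o)
p=plane(S,o[0][1],.170);print(p,np.arctan2(p[1]-.0518,p[0]-.5515),np.hypot(p[1]-.0518,p[0]-.5515))
E
```

```text
[0.50385653 0.0869844  0.24096337] [0.03537891 0.01509793 0.65230357] 0.4312161912484188
[([290, 170, 9, 19, 149], [293.97, 178.51])]
[0.5020055  0.08675284 0.17      ] 2.5267201076537775 0.060592130849323605
```

move_arm([
  {"hand": 0.0,"tx": 0.036,"ty": -0.0213,"tz": 0.0,"twist": 0.0},
  {"hand": 0.0,"tx": 0.036,"ty": -0.0213,"tz": 0.0,"twist": 0.0},
  {"hand": 0.0,"tx": 0.036,"ty": -0.0213,"tz": 0.0,"twist": 0.0},
  {"hand": 0.0,"tx": 0.036,"ty": -0.0213,"tz": 0.0,"twist": 0.0},
  {"hand": 0.0,"tx": 0.036,"ty": -0.0213,"tz": 0.0,"twist": 0.0},
])

```text
time: 16.55
tool_pos: [0.6474, -0.0659, 0.2349]
ee_rot: [[0.226, -0.974, -0.001], [-0.974, -0.226, -0.0], [-0.0, 0.001, -1.0]]
force: [0.4, 1.0, 0.2]
finger_gap: -0.0
```

move_arm([
  {"hand": 0.0,"tx": 0.036,"ty": -0.0213,"tz": 0.0,"twist": 0.0},
  {"hand": 0.0,"tx": 0.0,"ty": 0.0,"tz": 0.0,"twist": 0.0},
])

```text
time: 16.75
tool_pos: [0.6767, -0.0982, 0.2306]
ee_rot: [[0.222, -0.975, -0.007], [-0.975, -0.222, -0.001], [-0.001, 0.007, -1.0]]
force: [-1.2, 1.3, -2.0]
finger_gap: 0.002
```

move_arm([
  {"hand": 0.0,"tx": -0.003,"ty": 0.0,"tz": 0.045,"twist": 0.0},
  {"hand": 0.0,"tx": 0.0,"ty": 0.0,"tz": 0.045,"twist": 0.0},
  {"hand": 0.0,"tx": 0.0,"ty": 0.0,"tz": 0.045,"twist": 0.0},
  {"hand": 0.0,"tx": 0.0,"ty": 0.0,"tz": 0.0,"twist": 0.0},
])

```text
time: 17.15
tool_pos: [0.67, -0.0912, 0.0917]
ee_rot: [[0.225, -0.974, -0.015], [-0.974, -0.225, 0.001], [-0.004, 0.014, -1.0]]
force: [-0.1, 0.0, -2.1]
finger_gap: -0.007
```

move_arm([
  {"hand": 0.0,"tx": 0.0,"ty": 0.015,"tz": 0.0,"twist": 0.0},
  {"hand": 0.0,"tx": 0.0,"ty": 0.015,"tz": 0.0,"twist": 0.0},
  {"hand": 0.0,"tx": 0.0,"ty": 0.015,"tz": 0.0,"twist": 0.0},
  {"hand": 0.0,"tx": 0.0,"ty": 0.015,"tz": 0.0,"twist": 0.0},
  {"hand": 0.0,"tx": 0.0,"ty": 0.015,"tz": 0.0,"twist": 0.0},
])

```text
time: 17.65
tool_pos: [0.6026, -0.1089, 0.1049]
ee_rot: [[0.226, -0.974, 0.005], [-0.974, -0.226, -0.001], [0.002, -0.005, -1.0]]
force: [1.5, 0.3, 0.4]
finger_gap: -0.0
```

move_arm([
  {"hand": 0.0,"tx": 0.0,"ty": 0.01,"tz": 0.0,"twist": 0.0},
  {"hand": 0.0,"tx": 0.0,"ty": 0.0,"tz": 0.0,"twist": 0.0},
])

```text
time: 17.85
tool_pos: [0.5919, -0.1113, 0.1035]
ee_rot: [[0.226, -0.974, 0.003], [-0.974, -0.226, -0.0], [0.001, -0.002, -1.0]]
force: [0.1, -0.4, 1.1]
finger_gap: 0.002
```

move_arm([
  {"hand": 0.0,"tx": 0.0,"ty": 0.006,"tz": 0.0,"twist": 0.0},
  {"hand": 0.0,"tx": 0.0,"ty": 0.0,"tz": 0.0,"twist": 0.0},
])

```text
time: 18.05
tool_pos: [0.586, -0.1124, 0.1017]
ee_rot: [[0.226, -0.974, 0.0], [-0.974, -0.226, -0.0], [0.0, -0.0, -1.0]]
force: [0.8, 1.2, 0.3]
finger_gap: 0.001
```

move_arm([
  {"hand": 0.0,"tx": 0.0,"ty": 0.006,"tz": 0.0,"twist": 0.0},
  {"hand": 0.0,"tx": 0.0,"ty": 0.0,"tz": 0.0,"twist": 0.0},
])

```text
time: 18.25
tool_pos: [0.5798, -0.1138, 0.1011]
ee_rot: [[0.226, -0.974, -0.001], [-0.974, -0.226, -0.0], [-0.0, 0.001, -1.0]]
force: [0.0, -0.8, -0.5]
finger_gap: 0.002
```

move_arm([
  {"hand": 0.0,"tx": 0.0,"ty": 0.004,"tz": 0.0,"twist": 0.0},
  {"hand": 0.0,"tx": 0.0,"ty": 0.0,"tz": 0.0,"twist": 0.0},
])

```text
time: 18.45
tool_pos: [0.5784, -0.1138, 0.1017]
ee_rot: [[0.226, -0.974, 0.006], [-0.974, -0.226, 0.001], [-0.0, -0.006, -1.0]]
force: [8.7, 1.9, -3.0]
finger_gap: -0.003
```

move_arm([
  {"hand": 0.0,"tx": 0.0,"ty": 0.002,"tz": 0.0,"twist": 0.0},
  {"hand": 0.0,"tx": 0.0,"ty": 0.0,"tz": 0.0,"twist": 0.0},
])

```text
time: 18.65
tool_pos: [0.578, -0.1137, 0.1019]
ee_rot: [[0.227, -0.974, 0.009], [-0.974, -0.227, 0.002], [0.0, -0.009, -1.0]]
force: [15.1, 2.4, -5.7]
finger_gap: -0.001
```

Hard stop reached on the closed side. I'll back off, rise and check.

move_arm([
  {"hand": 0.0,"tx": 0.0,"ty": -0.03,"tz": 0.0,"twist": 0.0},
  {"hand": 0.0,"tx": 0.0,"ty": 0.0,"tz": -0.045,"twist": 0.0},
  {"hand": 0.0,"tx": 0.0,"ty": 0.0,"tz": -0.045,"twist": 0.0},
  {"hand": 0.0,"tx": 0.0,"ty": 0.0,"tz": -0.045,"twist": 0.0},
  {"hand": 0.0,"tx": 0.0,"ty": 0.0,"tz": 0.0,"twist": 0.0},
])

```text
time: 19.15
tool_pos: [0.6057, -0.1093, 0.2448]
ee_rot: [[0.225, -0.974, 0.012], [-0.974, -0.225, -0.002], [0.004, -0.011, -1.0]]
force: [-0.6, 0.5, 0.7]
finger_gap: -0.0
```

```bash
python3 - <<'E'
from h import *
s=arm.get_state();print(s['tool_pos'],s['force'],s['joint_vel'].round(3))
S=imaging.capture("scene");print(blobs(S,0,4,(180,150,270,250)),blobs(S,5,14,(245,130,330,200)))
cv2.imwrite("pics/p7.png",S["color"][:,:,::-1])
E
```

```text
[ 0.6056599  -0.10929752  0.244812  ] [-0.57810487  0.47406166  0.73111268] [ 0.     0.024 -0.112 -0.049  0.063  0.   ]
[([213, 172, 9, 8, 52], [217.04, 175.42])] [([290, 170, 9, 19, 148], [293.99, 178.53])]
```

View pics/p7.png

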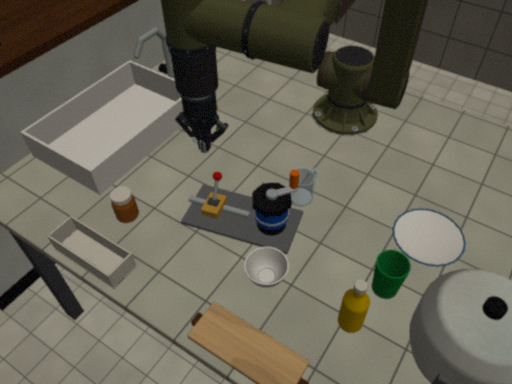

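The ball is back at (217,175), where it started. The crank handle has stayed at (294,178), the dishes look unmoved and the gripper is clear of everything. I'm handing in the job.

```bash
python3 -c "
from rig import job;print(job.sign_off())"
```

```text
the job is handed in; nothing more can be done
None
```

The job is done and handed in at about 19 s of the 72 s allowed. The sign-off gave no verdict.

- **Lever opened:** I pushed it to the hard stop at about 22 N, and the camera showed it still open through the cranking.
- **Cranking:** The crank swung loosely for about 1.7 rad. It then caught between 2.54 and 2.45 rad of handle angle, where the sideways drag rose from about 0 to 7–8 N. I took 2.48 rad as the catch and turned 12.56 rad from there, against the 12.57 rad that makes two turns. The catch uncertainty is about 0.06 rad and the tolerance is 0.63 rad.
- **Head strain:** The largest side force I read was about 11 N, roughly 1.8 mm of strain against the 3.5 mm limit. Readings were taken only at the end of each move call.
- **Lever closed:** I pushed it back to the hard stop at about 15 N. The ball is within about 1 pixel of where it started.

**Last checks:**
- The gripper was clear of everything, with about zero force.
- The handle did not move after I released it. The camera put it at 2.53 rad and the arm at 2.49 rad, which agree within camera error.
- The dishes looked unmoved by eye in the last picture; I did not measure them.
- No check failed. The one disagreement was the lever's opening travel, which measured about 73 mm by camera against 77 mm nominal. I put this down to calibration, because the hard stop could be felt.

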